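# Lock the mould, free the catch and hold the press down

### The job

Take the slim steel locking pin from the wooden rack, drop it through both eyes of the split mould until its collar sits on the upper eye, and let go of it. Then flip the press's safety catch over sideways, away from the mould, clear of the lever, and only after that pull the black-handled lever towards the robot as far as it goes. It is spring-loaded: finish while still holding it fully pulled with the gripper, and leave the thick punch, the tumbler in front of the press and the tongs where they are.

Things in the scene. Friction and masses are not known exactly. Their poses are not given: they have to be found in the camera images.
- press: Fixed bench press, sizes in mm. Origin on the bench top; at yaw 0 its x points away from the robot, y left. Bed x -90..170, y -200..130, 12 thick. Split mould: steel cup, diameter 100, top 102 up, axis (55, 70). Grey column x 122..168, y 40..100 with an arm over the mould (x 27..167, y 45..95, z 183..215), plunger rod up to 272. Gear box x -15..135, y -60..-10, top 81. Lever, catch: -y side.
- eye (a point): Centre of the hole in the mould's upper eye, on the eye's top face, 95 mm above the bench (press frame x -55, y 70). Eye: steel plate 40 x 40 x 12 mm with a vertical 15 mm through hole, slightly chamfered; 41 mm under it the lower eye, 10 mm thick, with an 18 mm hole on the same axis.
- pin_grip (a point): Loose locking pin, 140 g: centre of its grip, a cylinder 18 mm across, 36 mm tall. Below: a collar 32 mm across, 6 mm thick (underside 24 mm below this point), then the 12 mm shank, 75 mm long, tapered over its last 7 mm (tip 99 mm below). z: the pin's axis, up. Starts upright in either hole of the rack, collar on the rack's top. Seated, this point is 24 mm above point eye.
- rack: Wooden block 170 x 70 x 85 mm (x, y, z), fixed, origin at the centre of its underside; two 22 mm vertical holes at x -45 and +45 mm hold the pin and the punch.
- catch (a joint): Safety catch, rad: 0 = closed (bar up, in the lever's way, blocking it), 1.45 = fully flipped. Turns about an axis along the press's x through point catch_pivot; growing values swing the bar to the press's -y side and down. Moves with under 2 N; past upright it stays or falls open. Flipped means beyond 1.0.
- catch_bar (a point): Point on the centre line of the catch's thumb bar, a round steel bar 12 mm across along the press's x, from 20 mm on the robot's side of this point to 64 mm beyond it; the catch's 10 mm wide leg is 24 mm beyond. 70 mm from the pivot axis, 119 mm above the bench when closed. Free space of 60 mm beside this point, to the press's +y.
- catch_pivot (a point): Fixed point on the catch's hinge axis, level in press x with catch_bar, 50 mm above the bench.
- lever (a joint): Press lever, rad: 0 = at rest, leaning 0.35 rad away from the robot; 0.85 = fully pulled, at its stop, leaning 0.5 rad towards the robot. Turns about the press's y through point lever_pivot; growing values move the handle to the press's -x. A spring returns it: about 2 N at the handle at first, 6 N at the stop. Fully pulled means beyond 0.70.
- lever_grip (a point): Middle of the lever's black handle, a flat-sided bar 22 mm thick (press y), 30 mm wide, 66 mm long, along the lever, 145 mm from lever_pivot. At rest 50 mm beyond the pivot (press +x) and 186 mm above the bench; a 14 mm steel rod runs below it. Can be pinched from above across the press's y.
- lever_pivot (a point): Point on the lever's hinge axis, in the lever's plane, 50 mm above the bench (press x 0, y -130).
- punch_grip (a point): Bystander: thick steel punch in the rack's other hole, centre of its squat grip (32 mm in diameter, 20 mm tall); 18 mm shank, does not fit the eye.
- tumbler_a_mid (a point): Bystander: white and green striped tumbler, 74 mm across, 95 mm tall, standing on the robot's side of the press; its centre.
- tongs: Bystander: dark steel tongs, 250 mm long, lying; origin on the bench under their middle.
Not all that is in view belongs to the job. Leave any pink, purple or red look-alike of the part that bears pin_grip alone.

How it is judged:
By the outcome, as a careful person would: the job done as asked, in the order asked, and still so for the second after the job is handed in, while the arm keeps its last pose, push and grip.
It also fails if it takes over 64 s, if anything falls off the work surface, if the arm or the gripper's body presses on something with over 40 N, if the wrist force passes 120 N, or if a joint passes its speed limit or range.

### The arm

A 7-joint arm with a two-finger parallel gripper is mounted at the origin on the work surface. World frame = base frame: x ahead of the robot, y to its left, z up, the work surface at z = 0. Lengths are in m, angles in rad, forces in N, time in s.
With the tool pointing down it reaches from about 0.425 to 0.925 m from the base axis. Payload 6.8 kg.
Tool frame: the origin (TCP) lies midway between the tips of the shut fingers; the grasp point (between the pads) lies 19 mm behind it; z points along the fingers, y is the line along which they close (so a half turn about z gives the same grasp; the last joint's range is limited). The gripper opens to 85 mm and grips with 20 to 120 N. Pads are 22 mm wide; open, the fingers measure 114 mm over their backs; the gripper's body (76 mm by 85 mm) begins 54 mm behind the grasp point. The pads swing forward as they close: fully open they stand 13 mm farther back than shut.
Start: joints at [-1.245, 0.477, 0.022, 1.555, -0.011, 1.109, -0.083], TCP at [0.284, 0.612, 0.231] pointing down, gripper open.
Joint ranges: [-2.96, 2.96], [-0.34, 2.1], [-1.41, 1.46], [0.24, 2.44], [-1.37, 4.51], [0.17, 1.92], [-2.96, 2.96]. Speed limits (rad/s): [2.39, 2.39, 3.14, 3.14, 3.14, 3.14, 3.14].

### API

Orientations are given as a rotation vector (axis times angle).
In Python, from bench import r gives the robot as it stands. The module is installed in compiled form; this text tells all that it offers.
- The arm moves only by the tool apply_moves, never from a script. Its argument "rows" is a list of rows, each a list of 6 numbers: the shift along the tool's x, y, z scaled (see below), then the turn, a rotation vector about the tool's x, y, z scaled (see below). A call has 1 to 5 rows; each row is the pose to reach, as a shift and turn from the pose commanded when the call began, along the tool's axes at that moment; what a row does not reach only later rows make up. The controller multiplies each number of a shift by 0.25 m and each number of a turn by 90 degrees. A row lasts 1/8 s, in which the tool goes at most 62.5 mm and 10.7 degrees, less where a joint would pass 70% of its speed; a pose out of reach is approached as far as the arm can. A call with a number of a shift or a turn outside -1 to 1 is refused whole. A call with a gripper value outside its range is refused whole. "claw" is the opening, from 0 (shut) to 1 (fully open), set as the call begins (left out, the last holds). The fingers move at their own pace and stop on an object; "newtons" is the grip in N (left out, the last holds). Time passes only in rows, so rows that repeat a pose let the fingers close. It gives the time, the measured TCP pose, the force, the opening and the grip force at its end, in the units of the state.
- r.get_obs(): the state, without advancing time (a new reading comes with each control period).
- r.grab_frame(name): name is "side" or "top"; returns a dict with "pixels" (384x512x3 uint8, red, green, blue), "intrinsics" (3x3 intrinsics, pixels), "eye" and "attitude" of the camera in the world. Camera axes: x right, y up, looking along -z (the intrinsics and any distortion apply to the point x, -y, -z); pixel columns grow to the right and rows downward; lengths in m; the calibration is good to about 2 mm. A picture is of the moment at which its call begins. There is no depth.
- r.hand_in(): hands the job in; it is judged then, once.
Trained networks look in a picture, given as the dict that the camera call returned (one of the last four; its "shot" number tells which), for a name from the list of things; names that differ only in an ending like _2 or _b are one class to them, and where a whole thing is asked for, a point or a joint stands for the part that bears it (a point fixed in the world has none). Each returns a list of dicts, best first, with "conf" (0 to 1); they miss things now and then, are a little off and sometimes report something else, mostly with a low value. They report only what shows in the picture. A call takes as long as a camera call. They do not tell look-alikes from the thing itself.
- r.search_frame(picture, thing): "rect" ([left, top, width, height] in pixels, round what is visible of it).
- r.outline_of(picture, thing): "pixels" (384x512 bool, what is visible of it) and "rect" ([left, top, width, height] in pixels, round what is visible of it).
- r.landmark_of(picture, thing): "point" ([column, row] in pixels: a listed point, or the origin of a listed thing).
The state is a dict: "clock": time; "joints": joint angles; "qvel": joint speeds; "tau": joint torques, N m; "tcp_pos": TCP position; "orientation": TCP orientation; "contact_force": force on the tool from outside, world axes, zero at the start; "moment": the same for the moment, N m; "grip_width": finger opening in m; "gripper_force": force on a finger pad.
Only numpy, scipy, OpenCV 4.12 (cv2) and the standard library are available. Lean on these libraries where they do the work, as an engineer would, in place of code of your own. Each camera call takes 0.05 s, during which the arm holds its last target. There are 200 camera calls.

## Working session

There is one attempt and no reset: what is moved stays moved. The work goes in short steps, Python scripts to look and compute and a tool call to move; the robot and the scene stay as the last step left them, time stands still between calls to the robot, and variables do not carry over. Pictures are saved under pics/ and viewed, at most 10 in all, crops included, and the job is handed in when it is done.

Besides the shell and the picture viewer there is one more tool, called after ">>>" by a JSON object that holds its "name" and its "arguments", one argument or row to a line. apply_moves: Moves the arm, as the interface text tells. Its arguments: {"type":"object","properties":{"rows":{"type":"array","items":{"type":"array","items":{"type":"number"}}},"claw":{"type":"number"},"newtons":{"type":"number"}},"required":["rows"]}

```bash
mkdir -p pics; cat > h.py <<'E'
import numpy as np,cv2
from scipy.spatial.transform import Rotation as R
from scipy.optimize import least_squares
from bench import r
def att(p):
    a=np.array(p["attitude"],float)
    if a.shape==(3,3): return a
    return R.from_rotvec(a).as_matrix() if a.size==3 else R.from_quat(a).as_matrix()
def proj(p,X):
    c=(np.atleast_2d(X)-np.array(p["eye"]))@att(p); K=np.array(p["intrinsics"])
    u=np.c_[c[:,0],-c[:,1],-c[:,2]]@K.T
    return u[:,:2]/u[:,2:]
def ray(p,uv):
    K=np.array(p["intrinsics"]); v=np.linalg.solve(K,[uv[0],uv[1],1])
    return att(p)@np.array([v[0],-v[1],-v[2]])
def atz(p,uv,z):
    d=ray(p,uv);e=np.array(p["eye"]);return e+d*(z-e[2])/d[2]
def tri(ps,uvs):
    A=np.zeros((3,3));b=np.zeros(3);L=[]
    for p,u in zip(ps,uvs):
        d=ray(p,u);d/=np.linalg.norm(d);M=np.eye(3)-np.outer(d,d);A+=M;b+=M@np.array(p["eye"]);L.append((M,np.array(p["eye"])))
    X=np.linalg.solve(A,b);return X,[float(np.linalg.norm(M@(X-e))) for M,e in L]
E
cat > a.py <<'E'
from h import *
np.set_printoptions(precision=4,suppress=True)
P={n:r.grab_frame(n) for n in("side","top")}
for n,p in P.items():
    print(n,p.keys(),p["eye"],np.shape(p["attitude"]),np.array(p["intrinsics"]).ravel(),p.get("distortion"))
    cv2.imwrite(f"pics/{n}0.png",p["pixels"][:,:,::-1])
for t in "eye pin_grip rack catch_bar catch_pivot lever_grip lever_pivot punch_grip tumbler_a_mid tongs press".split():
    o={}
    for n,p in P.items():
        o[n]=r.landmark_of(p,t); print(t,n,[(np.round(k["point"],1).tolist(),round(k["conf"],2)) for k in o[n][:3]])
    if all(o.values()): print("   ",*tri([P["side"],P["top"]],[o["side"][0]["point"],o["top"][0]["point"]]))
s=r.get_obs();print(s)
E
python3 a.py
```

```text
side dict_keys(['pixels', 'intrinsics', 'eye', 'attitude', 'shot']) [0.4313 0.685  0.765 ] (3,) [349.8044   0.     253.4442   0.     349.8044 195.561    0.       0.
   1.    ] None
top dict_keys(['pixels', 'intrinsics', 'eye', 'attitude', 'shot']) [ 0.3255 -0.0189  1.3994] (3,) [444.6572   0.     264.6695   0.     444.6572 186.8068   0.       0.
   1.    ] None
eye side [([248.9, 233.0], 0.71)]
eye top [([228.1, 190.2], 0.77)]
    [0.5179 0.1051 0.1014] [0.003883424721772588, 0.0038834247217727656]
pin_grip side [([268.8, 363.8], 0.81), ([311.1, 364.2], 0.66), ([321.2, 331.5], 0.63)]
pin_grip top [([125.0, 209.1], 0.67), ([145.5, 214.8], 0.57), ([142.7, 246.1], 0.41)]
    [0.4498 0.4118 0.0883] [0.005447049239320193, 0.005447049239320188]
rack side [([255.3, 341.5], 0.67)]
rack top [([162.1, 199.2], 0.69)]
    [ 0.4895  0.3268 -0.0095] [0.00876001924915255, 0.00876001924915252]
catch_bar side [([256.9, 177.4], 0.63)]
catch_bar top [([297.9, 182.3], 0.65), ([292.3, 172.8], 0.17)]
    [ 0.531  -0.0996  0.1164] [0.0066314123999419395, 0.006631412399942176]
catch_pivot side [([256.7, 192
[... 1060 characters left out ...]
67904223207]
press side [([234.0, 237.2], 0.63), ([231.9, 313.4], 0.48)]
press top [([253.1, 174.4], 0.7)]
    [0.5784 0.0361 0.0001] [0.002285365940738077, 0.0022853659407379807]
{'clock': 1.2, 'joints': array([-1.2451,  0.477 ,  0.0224,  1.5554, -0.0115,  1.1093, -0.0831]), 'qvel': array([-0.0004,  0.0005, -0.    ,  0.0018, -0.0006,  0.0009, -0.0021]), 'tau': array([ -0.0004, -59.6336,   1.6064, -28.1554,   0.0124,   0.0018,
         0.    ]), 'tcp_pos': array([0.2837, 0.6125, 0.2313]), 'orientation': array([-0.676 , -3.068 , -0.0001]), 'contact_force': array([ 0.1092, -0.4024, -0.2454]), 'moment': array([ 0.0068,  0.0561, -0.0281]), 'gripper_force': 0.0, 'grip_width': 0.08515795069259226}
```

View images.

View pics/side0.png

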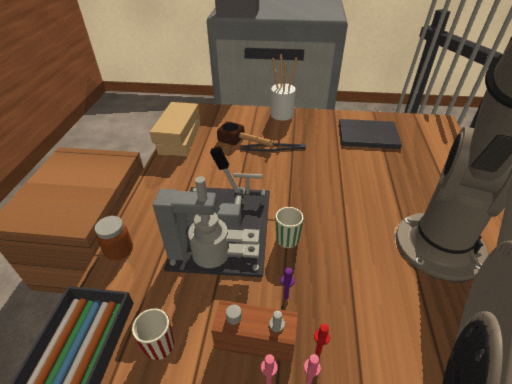

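View pics/top0.png

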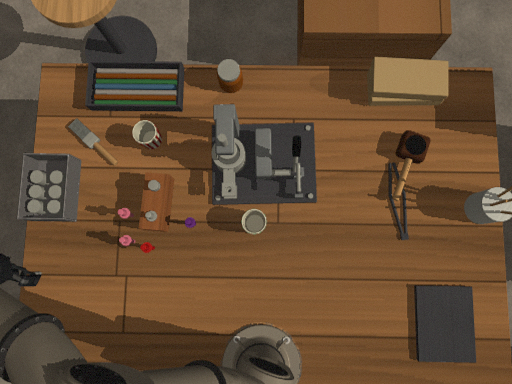

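```bash
cat > b.py <<'E'
from h import *
np.set_printoptions(precision=4,suppress=True)
P={n:r.grab_frame(n) for n in("side","top")}
T={"eye":(-.055,.07,.095),"lever_pivot":(0,-.13,.05),"lever_grip":(.05,-.13,.186),"press":(0,0,0)}
obs=[]
for n,p in P.items():
    for t,X in T.items():
        o=r.landmark_of(p,t)
        if o and not(n=="side" and t=="press"): obs.append((n,t,np.array(X),np.array(o[0]["point"])))
def W(q,X): c,s=np.cos(q[2]),np.sin(q[2]); return np.array([q[0]+c*X[0]-s*X[1],q[1]+s*X[0]+c*X[1],X[2]])
f=lambda q:np.concatenate([proj(P[n],W(q,X))[0]-u for n,t,X,u in obs])
s=least_squares(f,[.578,.036,0],loss="soft_l1",f_scale=2,x_scale=[.01,.01,.01])
print("press",s.x); 
for (n,t,X,u),e in zip(obs,f(s.x).reshape(-1,2)): print(n,t,u,e)
q=s.x
# rack from outline in both -> pin & punch
for n,p in P.items():
    for t in("rack","press","pin_grip"):
        for o in r.outline_of(p,t)[:5]:
            m=np.array(o["pixels"],np.uint8); c=max(cv2.findContours(m,0,2)[0],key=cv2.contourArea)
            print(n,t,o["conf"],o["rect"],cv2.minAreaRect(c)) 
            if t=="rack" : print(cv2.approxPolyDP(c,3,True)[:,0].tolist())
    im=cv2.resize(p["pixels"][:,:,::-1],None,fx=3,fy=3,interpolation=2)
    def poly(L,col): cv2.polylines(im,[np.int32((np.array([proj(p,W(q,np.array(x)))[0] for x in L])+.5)*3)],True,col,1)
    poly([(-.09,-.2,.012),(.17,-.2,.012),(.17,.13,.012),(-.09,.13,.012)],(0,255,0))
    poly([(-.075,.05,.095),(-.035,.05,.095),(-.035,.09,.095),(-.075,.09,.095)],(0,0,255))
    poly([(-.015,-.06,.081),(.135,-.06,.081),(.135,-.01,.081),(-.015,-.01,.081)],(255,255,0))
    poly([(0,-.13,.05),(.05,-.13,.186)],(255,0,255))
    for t,X in T.items(): cv2.circle(im,tuple(int(v) for v in (proj(p,W(q,np.array(X)))[0]+.5)*3),3,(0,255,255),1)
    if n=="side": im=im[420:1150,400:1050]
    else: im=im[330:780,330:980]
    cv2.imwrite(f"pics/{n}1.png",cv2.resize(im,None,fx=.82 if n=="side" else 1.2,fy=.82 if n=="side" else 1.2))
E
python3 b.py
```

```text
press [0.5786 0.0341 0.0223]
side eye [249.4 230.5] [-0.457   3.6656]
side lever_pivot [235.  196.2] [ 3.3545 -2.7251]
side lever_grip [220.9 159.8] [-2.3062 -3.3187]
top lever_pivot [293.9 173. ] [ 1.3887 -1.2259]
top lever_grip [298.3 145.1] [-0.535  0.088]
top press [255.  172.8] [-1.2806  2.2766]
side rack 0.92 [210.7, 299.3, 85.5, 64.3] ((253.7432403564453, 330.0405578613281), (84.66546630859375, 50.47048568725586), 9.462322235107422)
[[219, 302], [211, 329], [216, 348], [256, 356], [271, 353], [277, 359], [291, 360], [295, 312], [279, 310], [284, 327], [277, 332], [269, 326], [275, 309], [239, 304], [242, 317], [237, 323], [230, 323], [225, 310], [234, 303]]
side rack 0.45 [153.3, 143.9, 116.9, 134.7] ((210.10000610351562, 210.29998779296875), (115.00271606445312, 127.34547424316406), 2.935673236846924)
[[216, 147], [211, 154], [225, 172], [230, 188], [209, 188], [199, 176], [187, 191], [159, 189], [154, 198], [153, 209], [167, 253], [164, 269], [260, 276], [268, 191], [249, 187], [249, 178], [257, 175], [232, 174], [226, 157]]
side press 0.65 [155.3, 147.6, 111.8, 129.2] ((209
[... 535 characters left out ...]
ack 0.97 [139.5, 170.9, 32.5, 60.6] ((156.29876708984375, 201.8109893798828), (30.81039810180664, 58.97044372558594), 6.34019136428833)
[[146, 172], [139, 228], [166, 231], [173, 178]]
top press 0.92 [210.8, 101.5, 107.1, 103.2] ((263.10235595703125, 152.6179656982422), (101.01979064941406, 104.15916442871094), 88.85424041748047)
top press 0.19 [294.6, 160.9, 7.9, 29.4] ((297.5, 177.5), (29.0, 5.0), 90.0)
top pin_grip 0.6 [142.4, 241.2, 10.5, 9.6] ((146.25003051757812, 246.7500457763672), (9.899494171142578, 9.192387580871582), 45.0)
top pin_grip 0.52 [143.1, 212.8, 13.7, 12.0] ((150.5, 215.5), (9.0, 11.0), 90.0)
top pin_grip 0.48 [119.1, 208.9, 15.1, 8.1] ((125.0, 213.0), (8.0, 12.0), 90.0)
```

View pics/side1.png

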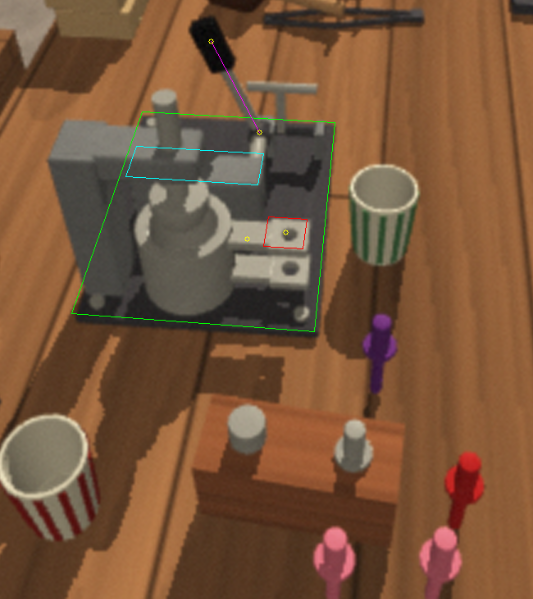

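View pics/top1.png

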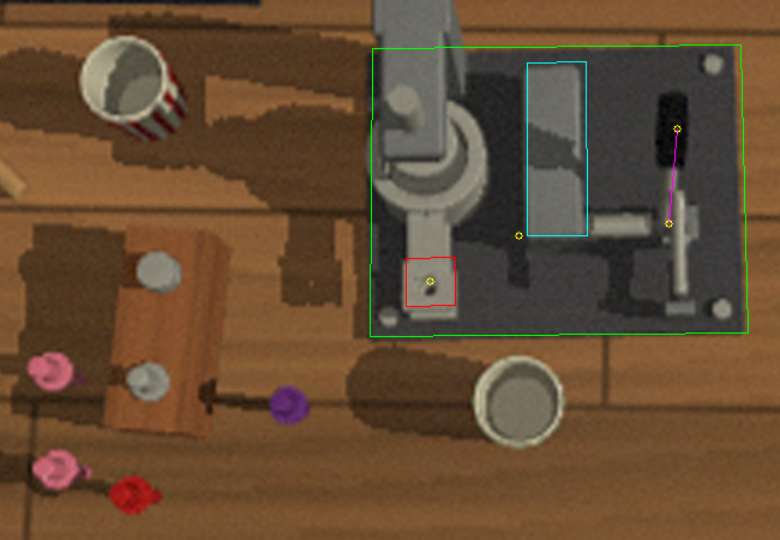

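Candidates for the pin, as side-view pixel / top-view pixel:
- Slim grey in rack: (277,320) / (151,215). This is the one I chose.
- Wide grey punch: (233,313) / (154,185).
- Purple: (288,278) / (190,222).
- Red: (322,335) / (147,247).
- Pinks: (269,367) / (124,213) and (312,365) / (126,240).

The crops agree: slim grip with a collar, in the rack hole nearer the robot.

```bash
cat > c.py <<'E'
from h import *
np.set_printoptions(precision=4,suppress=True)
P={n:r.grab_frame(n) for n in("side","top")}
ps=[P["side"],P["top"]]
near={"pin_grip":[(277,320),(151,215)],"punch_grip":[(233,313),(154,185)],"eye":[(250,234),(229,191)],"catch_bar":[(258,176),(299,177)],"tumbler_a_mid":[(288,228),(254,221)],"lever_grip":[(220,160),(297,147)]}
for t,c in near.items():
    uv=[]
    for p,a in zip(ps,c):
        o=[k for k in r.landmark_of(p,t) if np.hypot(*(np.array(k["point"])-a))<9]
        uv.append(np.array(o[0]["point"]) if o else None)
    print(t,uv,*(tri(ps,uv) if all(u is not None for u in uv) else []))
# dark hole centroids
for (x0,y0,x1,y1),p,n in [((244,227,256,239),P["side"],"side"),((224,185,234,196),P["top"],"top")]:
    g=cv2.cvtColor(p["pixels"],cv2.COLOR_RGB2GRAY)[y0:y1,x0:x1].astype(int);print(n,x0,y0);print(g)
a=[cv2.resize(P["side"]["pixels"][130:260,190:290,::-1],None,fx=4,fy=4,interpolation=2),cv2.resize(P["top"]["pixels"][140:240,205:305,::-1],None,fx=4,fy=4,interpolation=2)]
a[1]=cv2.copyMakeBorder(a[1],0,120,0,0,0)
cv2.imwrite("pics/z2.png",np.hstack(a))
E
python3 c.py
```

```text
pin_grip [array([277.3, 317.5]), array([147.1, 216.8])] [0.4327 0.3352 0.1203] [0.0021281176020774123, 0.002128117602077498]
punch_grip [array([233. , 312.3]), array([156.7, 184.2])] [0.5289 0.3193 0.094 ] [0.0014288897869570414, 0.0014288897869569838]
eye [array([246., 235.]), array([225.7, 190.9])] [0.5201 0.1123 0.1007] [0.008111677867627544, 0.008111677867627785]
catch_bar [array([255.8, 176.7]), array([300.3, 182.6])] [ 0.533  -0.107   0.1123] [0.004507713343956954, 0.004507713343956943]
tumbler_a_mid [array([287.3, 225.9]), array([253.6, 221.4])] [0.4264 0.0297 0.0578] [0.000260666569674405, 0.00026066656967436]
lever_grip [array([218.4, 158.3]), array([301.3, 144.9])] [ 0.6358 -0.1057  0.1715] [0.00035451427329014025, 0.0003545142732902554]
side 244 227
[[ 68  68  72  68  70  70  70  67  70  70  71  67]
 [ 85  83  85  80  79  83  79  80  74  76  77  72]
 [157 164 162 147 144 142 141 139 124 122 120 120]
 [170 176 175 174 172 169 169 171 169 165 162 167]
 [174 175 177 175 173 173 171 171 171 173 173 173]
 [176 177 176 176 172 163 146 156 157 167 171 175]
 [174 175 178 168 145 112 107 111 112 139 165 174]
 [175 177 175 159 112  93  93  92  89 103 145 171]
 [177 175 174 161 100  87  90  88  85  93 145 172]
 [177 175 174 168 122  72  76  76  85 112 159 174]
 [176 177 176 173 159  97  84  92 125 163 173 174]
 [177 177 176 175 174 165 164 164 169 172 175 174]]
top 224 185
[[135 137 138 135 138 139 135 137 134 139]
 [137 137 141 140 120 109 126 134 137 136]
 [138 113 134 111 114 113  92 133 132 134]
 [135 136 136 123 130 129 112 113 132 135]
 [135 146 123 143 138  91  80 110 132 133]
 [140 141 132 148  91  40  54 111 133 133]
 [134 136 132 132  71  45  85 124 132 135]
 [136 134 135 133 117 119 126 133 132 133]
 [137 135 135 138 138 140 137 132 137 133]
 [141 136 138 137 136 137 137 137 138 137]
 [127 128 128 125 125 124 128 125 122 121]]
```

View pics/z2.png

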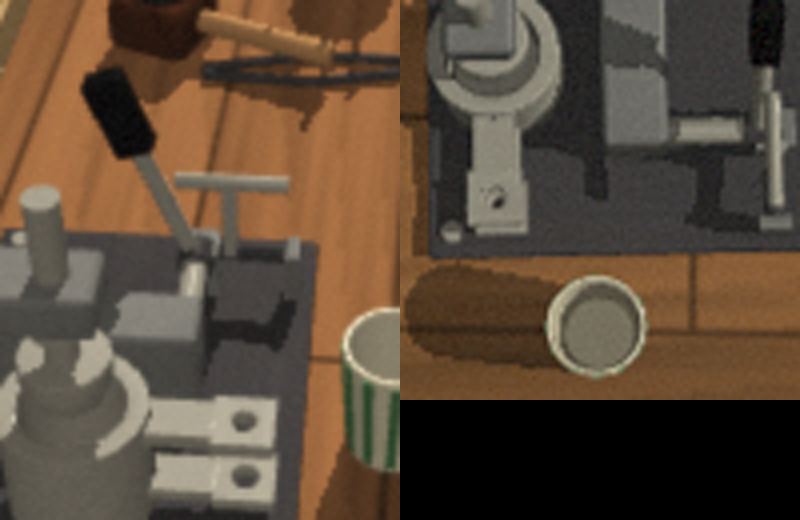

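```bash
cat > d.py <<'E'
from h import *
np.set_printoptions(precision=4,suppress=True)
P={n:r.grab_frame(n) for n in("side","top")}
S,T=P["side"],P["top"];ps=[S,T]
print("eye",*tri(ps,[(250.6,234.9),(229.2,189.3)]),atz(S,(250.6,234.9),.095),atz(T,(229.2,189.3),.095))
print("bed corners top z12: BL,BR,", atz(T,(205+29/4,140+257/4),.012),atz(T,(312+0,203),.012), atz(S,(190+318/4,130+243/4),.012))
# lever grip, handle outline centroid
for n,p in P.items():
    g=cv2.cvtColor(p["pixels"],cv2.COLOR_RGB2GRAY)
    x0,y0,x1,y1=(208,144,232,172) if n=="side" else (288,132,306,166)
    ys,xs=np.nonzero(g[y0:y1,x0:x1]<30);c=np.c_[xs+x0,ys+y0].astype(np.float32);print(n,"handle",cv2.minAreaRect(c),len(c))
    P[n]["h"]=np.array(cv2.minAreaRect(c)[0])
print(*tri(ps,[S["h"],T["h"]]))
# catch bar ends: side (190+176/4,130+182/4)-(190+288/4,130+185/4); top (205+(774-400)/4,140+93/4),(205+(776-400)/4,140+208/4)
for k,(a,b) in {"far":((234.3,175),(298.6,163.5)),"near":((261.8,176.2),(299,191.5))}.items(): print("bar",k,*tri(ps,[a,b]),atz(S,a,.119),atz(T,b,.119))
# pin & punch
for nm,reg in {"pin":[(262,304,292,336),(140,204,164,226)],"punch":[(220,298,248,326),(143,174,166,196)]}.items():
    for p,(x0,y0,x1,y1) in zip(ps,reg):
        im=p["pixels"][y0:y1,x0:x1];hsv=cv2.cvtColor(im,cv2.COLOR_RGB2HSV)
        m=((hsv[...,1]<60)&(hsv[...,2]>60)).astype(np.uint8)
        print(nm,x0,y0);print("\n".join("".join(".#"[v] for v in row) for row in m))
E
python3 d.py
```

```text
eye [0.5179 0.1027 0.0926] [4.934441100276125e-05, 4.934441100287202e-05] [0.5176 0.1048 0.095 ] [0.5176 0.1025 0.095 ]
bed corners top z12: BL,BR, [0.4817 0.1623 0.012 ] [ 0.4898 -0.1508  0.012 ] [ 0.4911 -0.1609  0.012 ]
side handle ((219.4000244140625, 157.8000030517578), (22.360679626464844, 10.733125686645508), 63.43495178222656) 228
top handle ((296.0, 146.0), (20.0, 8.0), 90.0) 159
[ 0.6288 -0.0899  0.1853] [0.000476356567901704, 0.00047635656790159765]
bar far [ 0.5926 -0.1017  0.1172] [0.0010288880714440418, 0.0010288880714442315] [ 0.5911 -0.0993  0.119 ] [ 0.5932 -0.1016  0.119 ]
bar near [ 0.5104 -0.103   0.1182] [4.754219909858629e-05, 4.754219909865243e-05] [ 0.5103 -0.102   0.119 ] [ 0.5102 -0.1029  0.119 ]
pin 262 304
..............................
..............................
..............................
..............................
..............................
..............................
..............................
.............#####............
............#######...........
............#######...........
............########..........
............###
[... 1865 characters left out ...]
#####........
........###########.........
.........##########.........
...........######...........
............................
............................
punch 143 174
.......................
.......................
.......................
.......................
.......................
.......................
.........####..........
.......#######.........
......##########.......
......###########......
.....############......
.....############......
.....############......
......###########......
.......##########......
.......#########.......
.........#####.........
.......................
.......................
.......................
.......................
.......................
```

```bash
cat > e.py <<'E'
from h import *
np.set_printoptions(precision=4,suppress=True)
P={n:r.grab_frame(n) for n in("side","top")};ps=[P["side"],P["top"]]
a=np.linspace(0,2*np.pi,48)
cyl=lambda x,y,rad,z:np.c_[x+rad*np.cos(a),y+rad*np.sin(a),0*a+z]
def sil(p,x,y,parts):
    m=np.zeros((384*8,512*8),np.uint8)
    for rad,z0,z1 in parts:
        h=cv2.convexHull(np.float32(proj(p,np.r_[cyl(x,y,rad,z0),cyl(x,y,rad,z1)])))
        cv2.fillConvexPoly(m,np.int32(h[:,0]*8),1)
    M=cv2.moments(m,True);return np.array([M["m10"],M["m01"]])/M["m00"]/8
for nm,reg,parts in (("pin",[(262,304,292,336),(140,204,164,226)],[(.016,.085,.091),(.009,.091,.127)]),("punch",[(220,298,248,326),(143,174,166,196)],[(.016,.085,.105)])):
    cs=[]
    for p,(x0,y0,x1,y1) in zip(ps,reg):
        hsv=cv2.cvtColor(p["pixels"][y0:y1,x0:x1],cv2.COLOR_RGB2HSV);m=((hsv[...,1]<60)&(hsv[...,2]>60))
        ys,xs=np.nonzero(m);cs.append(np.array([xs.mean()+x0+.5,ys.mean()+y0+.5])-.25)
    for sel in([0],[1],[0,1]):
        f=lambda q:np.concatenate([sil(ps[i],q[0],q[1],parts)-cs[i] for i in sel])
        s=least_squares(f,[.44,.33] if nm=="pin" else [.53,.32],diff_step=.01);print(nm,sel,s.x,s.fun)
E
python3 e.py
cat > g.py <<'E'
import sys
from h import *
np.set_printoptions(precision=4,suppress=True)
# usage: g.py x y z yaw(of tool y axis from world y) tilt(about world y)
s=r.get_obs();Rt=R.from_rotvec(s["orientation"]);p=np.array(s["tcp_pos"])
print("clock",s["clock"],"tcp",p,"F",s["contact_force"],"w",s["grip_width"],"gf",s["gripper_force"]);print("tool axes\n",Rt.as_matrix())
if len(sys.argv)>1:
    v=[float(t) for t in sys.argv[1:]]+[0]*3;d=np.array(v[:3])-p
    best=None
    for h in(0,np.pi):
        # pointing down, tool y along +-world y rotated by yaw
        G=R.from_euler("z",v[3]+h)*R.from_euler("y",v[4])*R.from_matrix(np.diag([1,-1,-1.]))
        t=(Rt.inv()*G).as_rotvec();print("turn",t/(np.pi/2))
    print("shift",Rt.inv().apply(d)/.25)
E
python3 g.py .436 .333 .22
```

```text
pin [0] [0.4351 0.3317] [ 0.0015 -0.0021]
pin [1] [0.436  0.3315] [0.0001 0.0065]
pin [0, 1] [0.4354 0.3316] [-0.1305 -0.0327 -0.0406  0.1974]
punch [0] [0.5254 0.3239] [ 0.0036 -0.0003]
punch [1] [0.5263 0.3268] [-0.0013 -0.0016]
punch [0, 1] [0.5256 0.3249] [-0.1542  0.4455  0.6021  0.2352]
clock 2.9 tcp [0.2837 0.6125 0.2313] F [-0.0121  0.4513 -0.0775] w 0.08520475891865363 gf 0.0
tool axes
 [[-0.9074  0.4203 -0.    ]
 [ 0.4203  0.9074 -0.    ]
 [ 0.     -0.     -1.    ]]
turn [-0.      0.      1.7239]
turn [-0.     -0.     -0.2761]
shift [-1.0227 -0.7584  0.0452]
```

>>> {"name": "apply_moves", "arguments": {
  "rows": [
    [-0.2, -0.15, 0, 0, 0, -0.1],
    [-0.4, -0.3, 0, 0, 0, -0.2],
    [-0.6, -0.45, 0, 0, 0, -0.276],
    [-0.8, -0.6, 0, 0, 0, -0.276],
    [-0.98, -0.73, 0.08, 0, 0, -0.276]
  ],
  "claw": 0.6,
  "newtons": 40
}}

```text
clock: 3.52
tcp_pos: [0.4314, 0.3425, 0.2128]
orientation: [0.002, 3.138, 0.004]
contact_force: [1.2, 0.7, -0.4]
grip_width: 0.0511
gripper_force: 0.0
```

```bash
python3 g.py .4354 .3316 .095
```

```text
clock 3.525 tcp [0.4314 0.3425 0.2128] F [ 1.2333  0.651  -0.3559] w 0.0511279561776551 gf 0.0
tool axes
 [[-1.      0.0013  0.0031]
 [ 0.0014  1.      0.0027]
 [-0.0031  0.0027 -1.    ]]
turn [ 0.0031 -0.0027  1.9991]
turn [ 0.0017  0.002  -0.0009]
shift [-0.0148 -0.0447  0.4711]
```

>>> {"name": "apply_moves", "arguments": {
  "rows": [
    [-0.014, -0.044, 0.05, 0, 0, 0],
    [-0.014, -0.044, 0.2, 0, 0, 0],
    [-0.014, -0.044, 0.3, 0, 0, 0],
    [-0.014, -0.044, 0.3, 0, 0, 0]
  ]
}}

```text
clock: 4.03
tcp_pos: [0.4312, 0.3328, 0.1346]
orientation: [0.002, -3.138, 0.004]
contact_force: [0.1, -0.5, 0.2]
grip_width: 0.0517
gripper_force: 0.0
```

```bash
python3 g.py .4354 .3316 .095
```

```text
clock 4.025 tcp [0.4312 0.3328 0.1346] F [ 0.0934 -0.5286  0.2291] w 0.051664257614473914 gf 0.0
tool axes
 [[-1.     -0.001  -0.0031]
 [-0.001   1.     -0.0023]
 [ 0.0032 -0.0023 -1.    ]]
turn [ 0.0031 -0.0023 -1.9994]
turn [-0.0015 -0.002   0.0006]
shift [-0.0172 -0.0045  0.1585]
```

>>> {"name": "apply_moves", "arguments": {
  "rows": [
    [-0.017, -0.005, 0.08, 0, 0, 0],
    [-0.017, -0.005, 0.158, 0, 0, 0],
    [-0.017, -0.005, 0.158, 0, 0, 0]
  ]
}}

```text
clock: 4.4
tcp_pos: [0.4366, 0.3321, 0.0968]
orientation: [0.001, -3.141, 0.001]
contact_force: [0.2, -0.4, -0.1]
grip_width: 0.0514
gripper_force: 0.0
```

>>> {"name": "apply_moves", "arguments": {
  "rows": [
    [0, 0, 0, 0, 0, 0],
    [0, 0, 0, 0, 0, 0],
    [0, 0, 0, 0, 0, 0],
    [0, 0, 0, 0, 0, 0]
  ],
  "claw": 0
}}

```text
clock: 4.9
tcp_pos: [0.4376, 0.3323, 0.0982]
orientation: [0.0, 3.14, 0.002]
contact_force: [-1.0, -1.0, 6.4]
grip_width: 0.0167
gripper_force: 39.0
```

>>> {"name": "apply_moves", "arguments": {
  "rows": [
    [0, 0, -0.15, 0, 0, 0],
    [0, 0, -0.35, 0, 0, 0],
    [0, 0, -0.55, 0, 0, 0],
    [0, 0, -0.55, 0, 0, 0]
  ]
}}

```text
clock: 5.4
tcp_pos: [0.4391, 0.3334, 0.2388]
orientation: [0.001, 3.135, 0.01]
contact_force: [-0.1, -0.4, -1.7]
grip_width: 0.0163
gripper_force: 39.3
```

```bash
python3 g.py .5177 .1035 .225 0.027
```

```text
clock 5.4 tcp [0.4391 0.3334 0.2388] F [-0.1221 -0.4046 -1.7172] w 0.016334279789860417 gf 39.34693515300751
tool axes
 [[-1.      0.0006  0.0063]
 [ 0.0006  1.      0.0061]
 [-0.0063  0.0061 -1.    ]]
turn [ 0.0064 -0.0059  1.9824]
turn [ 0.0038  0.0041 -0.0176]
shift [-0.3148 -0.9196  0.0517]
```

>>> {"name": "apply_moves", "arguments": {
  "rows": [
    [-0.08, -0.2, 0, 0, 0, 0],
    [-0.16, -0.4, 0, 0, 0, 0],
    [-0.24, -0.6, 0, 0, 0, 0],
    [-0.31, -0.78, 0, 0, 0, 0],
    [-0.31, -0.9, 0, 0, 0, 0]
  ]
}}

```text
clock: 6.02
tcp_pos: [0.5147, 0.1035, 0.2332]
orientation: [-0.005, -3.14, 0.002]
contact_force: [-0.3, 0.1, -1.0]
grip_width: 0.0167
gripper_force: 39.3
```

>>> {"name": "apply_moves", "arguments": {
  "rows": [
    [0, 0, 0, 0, 0, 0],
    [0, 0, 0, 0, 0, 0],
    [0, 0, 0, 0, 0, 0]
  ]
}}

```text
clock: 6.4
tcp_pos: [0.5141, 0.108, 0.2339]
orientation: [0.003, -3.141, -0.0]
contact_force: [-0.5, 0.8, -1.2]
grip_width: 0.0168
gripper_force: 39.4
```

```bash
python3 g.py .5177 .1035 .21 0; cat > v.py <<'E'
import sys
from h import *
n=sys.argv[1];a=[]
for c,(x0,y0,x1,y1) in (("side",(200,140,300,260)),("top",(185,130,285,250))):
    p=r.grab_frame(c);a.append(cv2.resize(p["pixels"][y0:y1,x0:x1,::-1],None,fx=4,fy=4,interpolation=2))
cv2.imwrite(f"pics/{n}.png",np.hstack(a))
E
python3 v.py p1
```

```text
clock 6.4 tcp [0.5141 0.108  0.2339] F [-0.5182  0.8044 -1.2193] w 0.016768834163292196 gf 39.352569580078125
tool axes
 [[-1.     -0.002  -0.0006]
 [-0.002   1.      0.0002]
 [ 0.0006  0.0002 -1.    ]]
turn [ 0.0006  0.0002 -1.9987]
turn [ 0.0001 -0.0004  0.0013]
shift [-0.0145 -0.0181  0.0956]
```

View pics/p1.png

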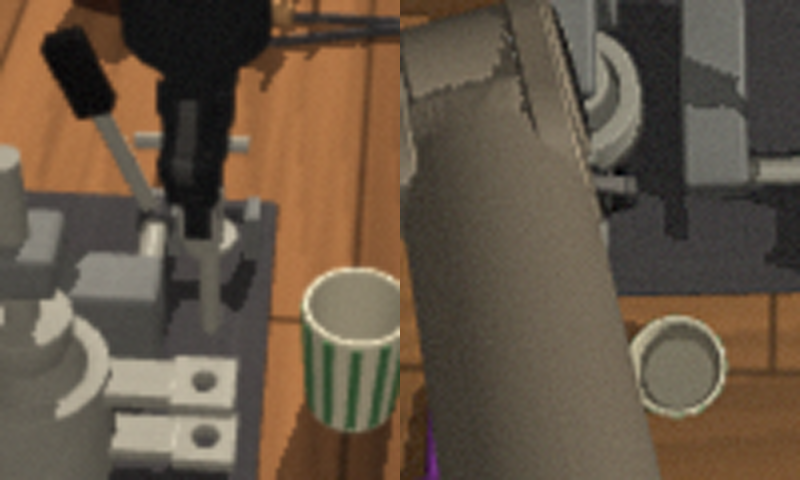

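```bash
cat > t.py <<'E'
from h import *
np.set_printoptions(precision=2,suppress=True)
s=r.get_obs();p=r.grab_frame("side");t=np.array(s["tcp_pos"]);print(t)
for dx in(-.004,-.002,0): print(dx,proj(p,t+[dx,0,-.088]),proj(p,t+[dx,0,-.05]))
u,v=[int(k) for k in proj(p,t+[0,0,-.088])[0]]
im=p["pixels"].astype(int)
for row in range(v-22,v+7): 
    g=im[row,u-9:u+11];print(row,u-9,g[:,0]-g[:,2],g.sum(1)//3)
E
python3 t.py
```

```text
[0.51 0.11 0.23]
-0.004 [[253.04 222.09]] [[252.8  210.98]]
-0.002 [[252.22 222.03]] [[251.96 210.91]]
0 [[251.4  221.96]] [[251.11 210.85]]
199 242 [ 7  7  7 11 11  6  4  5  4  2  7 15 15 17 27 28 26  9  7  7] [ 69  70  75  78  66  54  41  40  41  40  52  86  94 107 173 180 154  86
  73  72]
200 242 [ 7  7  8 11 13 13 16 13 13 13 13 14 16 18 27 26 17 10  8  7] [ 74  76  72  76  87  86  84  83  85  84  87  89  91 116 175 170 116  76
  71  69]
201 242 [ 6  7  5  9 13 15 16 16 15 14 14 16 18 25 28 21 12  7  6  6] [ 75  75  75  73  85  91  90  92  92  88  88  89 104 162 166 120  85  73
  72  70]
202 242 [ 6  6  9  7  7 14 15 16 14 16 15 15 18 19 18 13  8  6  5  5] [ 73  75  77  66  78  82  91  94  92  88  91  93 101 123 111  87  74  69
  70  70]
203 242 [ 5  4  6  7  7 12 12 15 15 17 15 15 14 14 10  8  6  4  6  7] [69 72 74 71 70 78 88 90 94 91 92 93 94 91 80 73 70 65 50 68]
204 242 [ 3  4  4  4  5  8  9 13 17 16 16 16 14  9  5  5  7  6  5  6] [43 47 67 68 72 72 76 77 88 92 92 92 84 78 73 73 71 66 45 71]
205 242 [ 3  3  6  7  7  8  8 10 14 17 18 16 12  8  9  5  2  2  3  3] [37 41 68 68 
[... 2192 characters left out ...]
6  9 14 15 14  9  6  5  7  6  6  9  6] [65 72 73 71 71 73 71 71 73 83 92 87 78 71 71 73 76 77 75 72]
223 242 [ 5  3  5  5  3  6  7  6  5  8 10 10  7  6  4  6  6  6  9  8] [66 72 69 71 70 71 69 73 71 72 80 79 74 72 72 72 75 75 75 72]
224 242 [7 6 6 4 5 7 6 5 7 6 7 4 4 6 4 6 6 8 7 7] [66 69 71 72 69 73 71 71 73 71 74 74 71 71 72 74 76 76 73 73]
225 242 [5 6 6 8 5 7 7 6 4 5 7 7 6 5 6 4 6 7 6 7] [68 71 72 72 72 72 72 71 71 71 76 71 72 71 72 72 78 78 74 71]
226 242 [5 3 6 3 4 7 8 8 5 5 6 5 5 5 5 6 8 7 6 7] [68 73 73 73 71 72 72 69 71 70 73 74 74 77 70 75 75 75 74 71]
227 242 [ 4  5  5  5  5  7  6  6  7  5  7  6  5  7  5  3  8 10  8  6] [68 70 70 72 72 72 72 71 71 71 74 72 75 69 73 73 75 75 71 71]
```

>>> {"name": "apply_moves", "arguments": {
  "rows": [
    [-0.022, -0.017, 0.05, 0, 0, 0],
    [-0.022, -0.017, 0.12, 0, 0, 0],
    [-0.022, -0.017, 0.17, 0, 0, 0],
    [-0.022, -0.017, 0.17, 0, 0, 0]
  ]
}}

```text
clock: 7.05
tcp_pos: [0.5192, 0.102, 0.1904]
orientation: [-0.001, -3.139, 0.002]
contact_force: [-0.2, -0.5, -0.4]
grip_width: 0.017
gripper_force: 39.4
```

```bash
python3 g.py .5197 .1037 .185 0; python3 v.py p2
```

```text
clock 7.05 tcp [0.5192 0.102  0.1904] F [-0.2486 -0.4783 -0.4418] w 0.016983708741250925 gf 39.353315234184265
tool axes
 [[-1.      0.0003 -0.0025]
 [ 0.0003  1.     -0.001 ]
 [ 0.0025 -0.001  -1.    ]]
turn [-0.0025  0.001   1.9998]
turn [-0.0006 -0.0016 -0.0002]
shift [-0.0019  0.0067  0.0217]
```

View pics/p2.png

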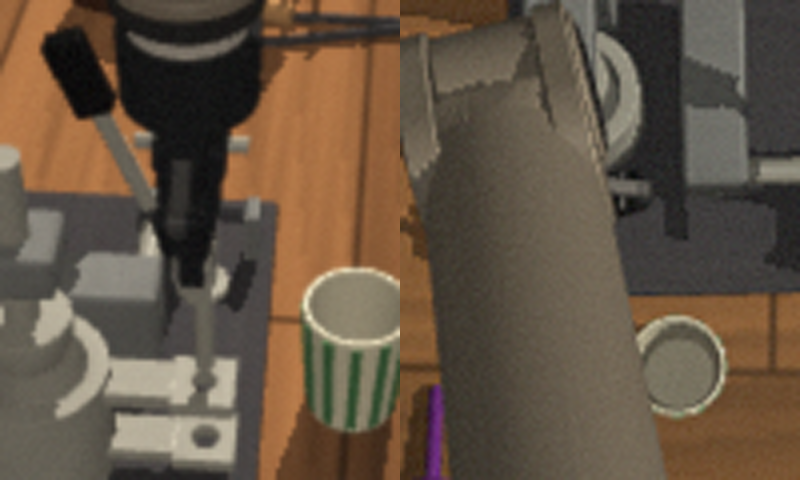

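Side crop: the pin tip is at (204,380), right over the upper hole at (205,381). Descending gently.

>>> {"name": "apply_moves", "arguments": {
  "rows": [
    [-0.001, 0.005, 0.02, 0, 0, 0],
    [-0.001, 0.005, 0.05, 0, 0, 0],
    [-0.001, 0.005, 0.08, 0, 0, 0],
    [-0.001, 0.005, 0.1, 0, 0, 0],
    [-0.001, 0.005, 0.1, 0, 0, 0]
  ]
}}

```text
clock: 7.78
tcp_pos: [0.5199, 0.1035, 0.1662]
orientation: [-0.0, -3.141, 0.001]
contact_force: [1.0, 0.2, -1.3]
grip_width: 0.0171
gripper_force: 39.4
```

>>> {"name": "apply_moves", "arguments": {
  "rows": [
    [0, 0, 0.05, 0, 0, 0],
    [0, 0, 0.1, 0, 0, 0],
    [0, 0, 0.14, 0, 0, 0],
    [0, 0, 0.17, 0, 0, 0],
    [0, 0, 0.19, 0, 0, 0]
  ]
}}

```text
clock: 8.4
tcp_pos: [0.5201, 0.1036, 0.1187]
orientation: [-0.0, -3.141, 0.0]
contact_force: [0.1, 0.6, -0.8]
grip_width: 0.017
gripper_force: 39.4
```

>>> {"name": "apply_moves", "arguments": {
  "rows": [
    [0, 0, 0.01, 0, 0, 0],
    [0, 0, 0.02, 0, 0, 0],
    [0, 0, 0.03, 0, 0, 0],
    [0, 0, 0.04, 0, 0, 0],
    [0, 0, 0.04, 0, 0, 0]
  ]
}}

```text
clock: 9.02
tcp_pos: [0.5201, 0.1036, 0.1092]
orientation: [-0.0, -3.141, 0.0]
contact_force: [0.7, 0.6, -1.7]
grip_width: 0.0169
gripper_force: 39.4
```

Not in contact yet, a couple of mm more.

>>> {"name": "apply_moves", "arguments": {
  "rows": [
    [0, 0, 0.006, 0, 0, 0],
    [0, 0, 0.012, 0, 0, 0],
    [0, 0, 0.018, 0, 0, 0],
    [0, 0, 0.018, 0, 0, 0]
  ]
}}

```text
clock: 9.52
tcp_pos: [0.5205, 0.1037, 0.108]
orientation: [0.001, 3.141, 0.002]
contact_force: [-11.3, -2.9, 32.1]
grip_width: 0.0167
gripper_force: 43.0
```

>>> {"name": "apply_moves", "arguments": {
  "rows": [
    [0, 0, -0.015, 0, 0, 0],
    [0, 0, -0.015, 0, 0, 0]
  ]
}}

```text
clock: 9.78
tcp_pos: [0.5205, 0.1037, 0.1088]
orientation: [0.0, 3.141, 0.0]
contact_force: [-0.7, -0.1, -1.1]
grip_width: 0.0168
gripper_force: 39.6
```

>>> {"name": "apply_moves", "arguments": {
  "rows": [
    [0, 0, 0, 0, 0, 0],
    [0, 0, 0, 0, 0, 0],
    [0, 0, 0, 0, 0, 0],
    [0, 0, -0.1, 0, 0, 0],
    [0, 0, -0.25, 0, 0, 0]
  ],
  "claw": 0.55
}}

```text
clock: 10.4
tcp_pos: [0.5193, 0.1034, 0.1707]
orientation: [-0.0, -3.139, 0.002]
contact_force: [0.8, 0.5, -0.2]
grip_width: 0.0468
gripper_force: 0.0
```

>>> {"name": "apply_moves", "arguments": {
  "rows": [
    [0, 0, -0.15, 0, 0, 0],
    [0, 0, -0.25, 0, 0, 0],
    [0, -0.25, -0.25, 0, 0, 0],
    [0, -0.5, -0.25, 0, 0, 0],
    [0, -0.6, -0.25, 0, 0, 0]
  ]
}}

```text
clock: 11.02
tcp_pos: [0.5196, -0.0507, 0.2337]
orientation: [0.009, 3.141, -0.002]
contact_force: [-0.5, 0.7, 0.2]
grip_width: 0.0474
gripper_force: 0.0
```

```bash
python3 g.py .530 -.055 .10 0; python3 v.py p3
```

```text
clock 11.025 tcp [ 0.5196 -0.0507  0.2337] F [-0.4891  0.6696  0.1666] w 0.047380824288641626 gf 0.0
tool axes
 [[-1.      0.0056  0.0002]
 [ 0.0056  1.     -0.0012]
 [-0.0003 -0.0012 -1.    ]]
turn [0.0003 0.0012 1.9964]
turn [-0.0007  0.0002 -0.0036]
shift [-0.0414 -0.0162  0.535 ]
```

View pics/p3.png

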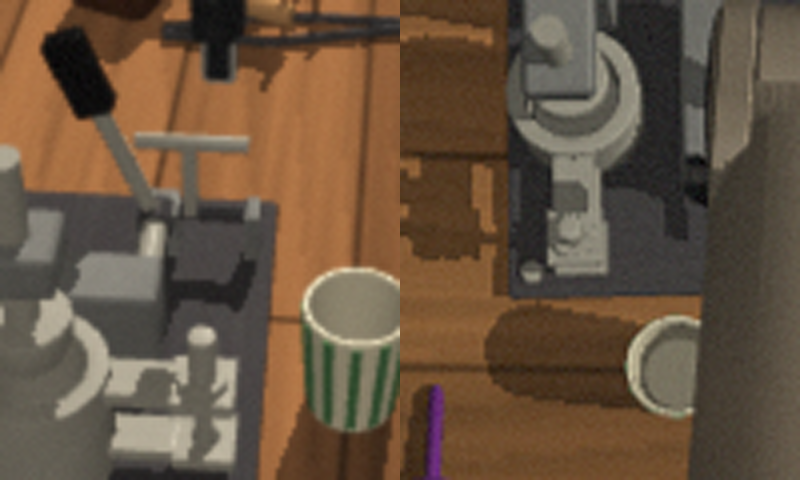

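Pin seated: collar at (205,378) on the upper eye, shank down to the lower eye at (205,430). Catch next.

>>> {"name": "apply_moves", "arguments": {
  "rows": [
    [-0.042, -0.01, 0.05, 0, 0, 0],
    [-0.042, -0.01, 0.2, 0, 0, 0],
    [-0.042, -0.01, 0.35, 0, 0, 0],
    [-0.042, -0.01, 0.5, 0, 0, 0],
    [-0.042, -0.01, 0.535, 0, 0, 0]
  ],
  "claw": 0
}}

```text
clock: 11.75
tcp_pos: [0.5292, -0.047, 0.0968]
orientation: [0.004, -3.136, -0.001]
contact_force: [-1.3, 0.1, 0.2]
grip_width: 0.0002
gripper_force: 0.0
```

>>> {"name": "apply_moves", "arguments": {
  "rows": [
    [0, -0.05, 0, 0, 0, 0],
    [0, -0.12, 0, 0, 0, 0],
    [0, -0.19, 0, 0, 0, 0],
    [0, -0.26, 0, 0, 0, 0],
    [0, -0.33, 0, 0, 0, 0]
  ]
}}

```text
clock: 12.38
tcp_pos: [0.5306, -0.1328, 0.1001]
orientation: [0.001, 3.141, 0.0]
contact_force: [0.2, 1.8, 0.6]
grip_width: -0.0004
gripper_force: 0.4
```

>>> {"name": "apply_moves", "arguments": {
  "rows": [
    [0, -0.06, 0.02, 0, 0, 0],
    [0, -0.12, 0.04, 0, 0, 0],
    [0, -0.18, 0.06, 0, 0, 0],
    [0, -0.22, 0.06, 0, 0, 0],
    [0, -0.22, 0.06, 0, 0, 0]
  ]
}}

```text
clock: 13.0
tcp_pos: [0.5306, -0.1875, 0.0848]
orientation: [-0.003, -3.142, 0.001]
contact_force: [-0.5, 0.4, 1.0]
grip_width: 0.0001
gripper_force: 0.0
```

>>> {"name": "apply_moves", "arguments": {
  "rows": [
    [0, 0, -0.2, 0, 0, 0],
    [0, 0, -0.4, 0, 0, 0],
    [0, 0, -0.55, 0, 0, 0],
    [0, 0.25, -0.66, 0, 0, 0],
    [0, 0.38, -0.66, 0, 0, 0]
  ],
  "claw": 0.7
}}

```text
clock: 13.62
tcp_pos: [0.532, -0.0886, 0.2523]
orientation: [-0.003, 3.137, 0.002]
contact_force: [0.8, 0.9, -0.0]
grip_width: 0.0599
gripper_force: 0.0
```

```bash
python3 g.py .628 -.0925 .25 0.027; python3 v.py p4
```

```text
clock 13.625 tcp [ 0.532  -0.0886  0.2523] F [ 0.8122  0.876  -0.0419] w 0.05986557466920945 gf 0.0
tool axes
 [[-1.     -0.0017  0.0046]
 [-0.0017  1.      0.001 ]
 [-0.0046  0.001  -1.    ]]
turn [ 0.0046 -0.001   1.9839]
turn [ 0.0006  0.003  -0.0161]
shift [-0.3841 -0.0164  0.011 ]
```

View pics/p4.png

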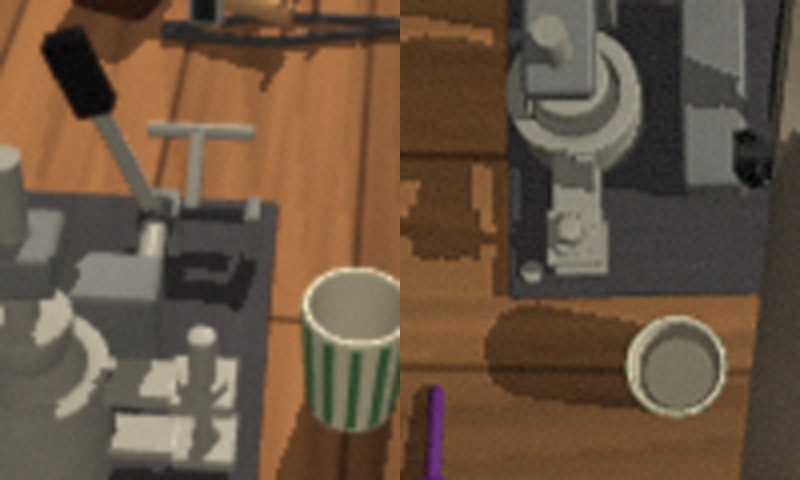

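```bash
python3 - <<'E'
from h import *
p=r.grab_frame("side")
for th in(0,.5,.8,1.0,1.2,1.45): print(th,[np.round(proj(p,[x,-.104-.07*np.sin(th),.05+.07*np.cos(th)])[0],1).tolist() for x in(.510,.594)])
E
```

```text
0 [[262.0, 175.5], [233.6, 173.7]]
0.5 [[263.1, 170.7], [235.5, 168.9]]
0.8 [[263.6, 170.6], [236.5, 168.9]]
1.0 [[263.9, 171.6], [237.1, 169.9]]
1.2 [[264.1, 173.5], [237.6, 171.8]]
1.45 [[264.2, 176.8], [238.0, 175.1]]
```

The bar reads roughly 1.05–1.15 rad, which is too close to 1.0. I'll push it down further from above.

>>> {"name": "apply_moves", "arguments": {
  "rows": [
    [0.02, -0.2, 0, 0, 0, 0],
    [0.02, -0.31, 0.15, 0, 0, 0],
    [0.02, -0.31, 0.35, 0, 0, 0],
    [0.02, -0.31, 0.55, 0, 0, 0],
    [0.02, -0.31, 0.6, 0, 0, 0]
  ],
  "claw": 0
}}

```text
clock: 14.4
tcp_pos: [0.5231, -0.1693, 0.097]
orientation: [-0.002, -3.136, -0.001]
contact_force: [-0.4, -0.2, 0.2]
grip_width: 0.0001
gripper_force: 0.0
```

>>> {"name": "apply_moves", "arguments": {
  "rows": [
    [0, 0, 0.04, 0, 0, 0],
    [0, 0, 0.08, 0, 0, 0],
    [0, 0, 0.11, 0, 0, 0],
    [0, 0, 0.13, 0, 0, 0],
    [0, 0, 0.13, 0, 0, 0]
  ]
}}

```text
clock: 15.02
tcp_pos: [0.5271, -0.1699, 0.0727]
orientation: [0.002, 3.138, 0.001]
contact_force: [-15.5, 4.1, 48.3]
grip_width: -0.0001
gripper_force: 24.3
```

>>> {"name": "apply_moves", "arguments": {
  "rows": [
    [0, 0, -0.15, 0, 0, 0],
    [0, 0, -0.4, 0, 0, 0],
    [0, 0.1, -0.6, 0, 0, 0],
    [0, 0.3, -0.71, 0, 0, 0],
    [-0.1, 0.31, -0.71, 0, 0, 0]
  ],
  "claw": 0.7
}}

```text
clock: 15.65
tcp_pos: [0.5521, -0.0872, 0.2485]
orientation: [-0.008, 3.135, 0.004]
contact_force: [0.4, -0.6, -0.7]
grip_width: 0.0597
gripper_force: 0.0
```

```bash
python3 g.py .628 -.0925 .25 0.027; python3 v.py p5
```

```text
clock 15.65 tcp [ 0.5521 -0.0872  0.2485] F [ 0.4394 -0.5722 -0.7038] w 0.059654454014308834 gf 0.0
tool axes
 [[-1.     -0.0054  0.0062]
 [-0.0054  1.      0.0025]
 [-0.0063  0.0025 -1.    ]]
turn [ 0.0062 -0.0024  1.9862]
turn [ 0.0015  0.004  -0.0138]
shift [-0.3035 -0.0229 -0.0041]
```

View pics/p5.png

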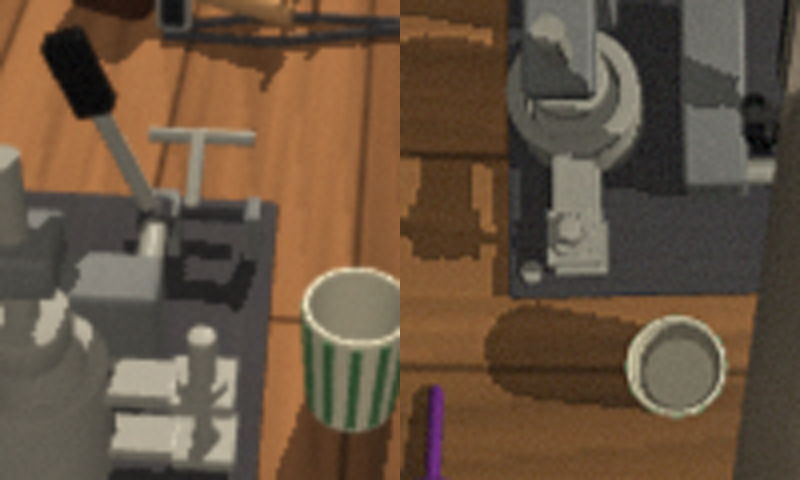

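Catch bar now lower, at its stop: near end at crop (254,135), about 1.3–1.45 rad. Now the lever.

>>> {"name": "apply_moves", "arguments": {
  "rows": [
    [-0.1, -0.01, -0.02, 0, 0, -0.014],
    [-0.2, -0.02, -0.02, 0, 0, -0.014],
    [-0.3, -0.023, 0, 0, 0, -0.014],
    [-0.303, -0.023, 0, 0, 0, -0.014],
    [-0.303, -0.023, 0.08, 0, 0, -0.014]
  ],
  "newtons": 70
}}

```text
clock: 16.38
tcp_pos: [0.6265, -0.0981, 0.2259]
orientation: [-0.032, 3.139, -0.001]
contact_force: [-0.2, -0.4, -0.1]
grip_width: 0.0599
gripper_force: 0.0
```

```bash
python3 g.py .629 -.092 .168 0.027
```

```text
clock 16.375 tcp [ 0.6265 -0.0981  0.2259] F [-0.1632 -0.4412 -0.1374] w 0.059914086985713655 gf 0.0
tool axes
 [[-0.9998 -0.0206  0.0022]
 [-0.0206  0.9998 -0.0004]
 [-0.0022 -0.0005 -1.    ]]
turn [0.0022 0.0005 1.9959]
turn [-0.0003  0.0014 -0.0041]
shift [-0.0101  0.0244  0.2316]
```

>>> {"name": "apply_moves", "arguments": {
  "rows": [
    [-0.01, 0.024, 0.05, 0, 0, 0],
    [-0.01, 0.024, 0.13, 0, 0, 0],
    [-0.01, 0.024, 0.2, 0, 0, 0],
    [-0.01, 0.024, 0.23, 0, 0, 0]
  ]
}}

```text
clock: 16.88
tcp_pos: [0.6279, -0.0909, 0.1661]
orientation: [0.034, -3.14, -0.0]
contact_force: [-0.3, -0.1, -0.9]
grip_width: 0.0595
gripper_force: 0.0
```

>>> {"name": "apply_moves", "arguments": {
  "rows": [
    [0, 0, 0, 0, 0, 0],
    [0, 0, 0, 0, 0, 0],
    [0, 0, 0, 0, 0, 0],
    [0, 0, 0, 0, 0, 0]
  ],
  "claw": 0
}}

```text
clock: 17.38
tcp_pos: [0.6294, -0.0924, 0.1683]
orientation: [-0.034, 3.14, -0.002]
contact_force: [0.9, -5.4, 3.8]
grip_width: 0.0212
gripper_force: 69.4
```

>>> {"name": "apply_moves", "arguments": {
  "rows": [
    [0.044, 0, -0.014, 0, 0, 0],
    [0.088, 0, -0.024, 0, 0, 0],
    [0.131, 0, -0.032, 0, 0, 0],
    [0.175, -0.001, -0.035, 0, 0, 0],
    [0.218, -0.001, -0.035, 0, 0, 0]
  ]
}}

```text
clock: 18.0
tcp_pos: [0.5777, -0.0943, 0.1775]
orientation: [-0.034, 3.133, -0.004]
contact_force: [8.9, -7.7, -4.3]
grip_width: 0.0211
gripper_force: 70.0
```

>>> {"name": "apply_moves", "arguments": {
  "rows": [
    [0.044, 0, 0.002, 0, 0, 0],
    [0.087, 0, 0.009, 0, 0, 0],
    [0.13, -0.001, 0.017, 0, 0, 0],
    [0.173, -0.001, 0.029, 0, 0, 0],
    [0.214, -0.002, 0.045, 0, 0, 0]
  ]
}}

```text
clock: 18.62
tcp_pos: [0.5264, -0.0961, 0.1681]
orientation: [-0.033, 3.128, -0.004]
contact_force: [7.2, -7.8, 9.5]
grip_width: 0.0216
gripper_force: 71.3
```

>>> {"name": "apply_moves", "arguments": {
  "rows": [
    [0.026, 0, 0.012, 0, 0, 0],
    [0.052, 0, 0.026, 0, 0, 0],
    [0.07, 0, 0.035, 0, 0, 0],
    [0.07, 0, 0.035, 0, 0, 0],
    [0.07, 0, 0.035, 0, 0, 0]
  ]
}}

```text
clock: 19.25
tcp_pos: [0.5083, -0.0967, 0.1595]
orientation: [-0.033, 3.13, -0.004]
contact_force: [3.6, -7.8, 12.4]
grip_width: 0.0211
gripper_force: 71.6
```

```bash
python3 g.py .508 -.097 .158 0.027;  cat > l.py <<'E'
from h import *
p=r.grab_frame("side");g=cv2.cvtColor(p["pixels"],cv2.COLOR_RGB2GRAY)
L=r.landmark_of(p,"lever_grip");print(L[:3],[ (a,np.round(proj(p,[.578-.145*np.sin(a-.35),-.096,.05+.145*np.cos(a-.35)])[0],1).tolist()) for a in(0,.6,.7,.8,.85)])
for t in("pin_grip","catch_bar","tumbler_a_mid","punch_grip"): print(t,[(k["point"],k["conf"]) for k in r.landmark_of(p,t)[:4]])
cv2.imwrite("pics/l.png",p["pixels"][:,:,::-1])
E
python3 l.py
```

```text
clock 19.25 tcp [ 0.5083 -0.0967  0.1595] F [ 3.6078 -7.785  12.4456] w 0.02106580219408732 gf 71.55249238014221
tool axes
 [[-0.9997 -0.0209  0.0115]
 [-0.021   0.9998 -0.0026]
 [-0.0114 -0.0028 -0.9999]]
turn [0.0114 0.0028 1.9961]
turn [-0.0018  0.0073 -0.0039]
shift [ 0.0012 -0.0011  0.0059]
[{'point': [260.7, 161.6], 'conf': 0.72}] [(0, [220.0, 156.2]), (0.6, [250.2, 156.8]), (0.7, [255.2, 158.4]), (0.8, [260.0, 160.3]), (0.85, [262.3, 161.4])]
pin_grip [([278.8, 376.8], 0.93), ([305.6, 374.4], 0.61), ([247.4, 228.6], 0.59), ([329.4, 299.4], 0.58)]
catch_bar [([258.5, 174.2], 0.43), ([247.2, 229.1], 0.28)]
tumbler_a_mid [([285.3, 228.2], 0.62)]
punch_grip [([231.8, 312.6], 0.54)]
```

>>> {"name": "apply_moves", "arguments": {
  "rows": [
    [0.01, 0.01, 0.006, 0, 0, 0],
    [0.02, 0.01, 0.012, 0, 0, 0],
    [0.02, 0.01, 0.012, 0, 0, 0],
    [0.02, 0.01, 0.012, 0, 0, 0]
  ]
}}

```text
clock: 20.05
tcp_pos: [0.5035, -0.0968, 0.1567]
orientation: [-0.03, 3.129, -0.008]
contact_force: [3.9, -15.5, 11.4]
grip_width: 0.0212
gripper_force: 72.2
```

>>> {"name": "apply_moves", "arguments": {
  "rows": [
    [0.01, -0.025, 0.006, 0, 0, 0],
    [0.02, -0.025, 0.012, 0, 0, 0],
    [0.02, -0.025, 0.012, 0, 0, 0],
    [0.02, -0.025, 0.012, 0, 0, 0]
  ]
}}

```text
clock: 20.55
tcp_pos: [0.5019, -0.0971, 0.1556]
orientation: [-0.037, 3.124, 0.001]
contact_force: [6.2, 2.3, 22.8]
grip_width: 0.022
gripper_force: 72.8
```

```bash
python3 l.py
```

```text
[{'point': [263.6, 163.3], 'conf': 0.7}] [(0, [220.0, 156.2]), (0.6, [250.2, 156.8]), (0.7, [255.2, 158.4]), (0.8, [260.0, 160.3]), (0.85, [262.3, 161.4])]
pin_grip [([328.3, 299.6], 0.84), ([278.1, 377.5], 0.79), ([304.5, 374.0], 0.65), ([246.7, 228.6], 0.52)]
catch_bar [([258.7, 173.4], 0.44)]
tumbler_a_mid []
punch_grip [([231.9, 312.8], 0.71)]
```

```bash
python3 - <<'E'
import cv2,numpy as np
for f in("side0","l"):
    im=cv2.imread(f"pics/{f}.png");h=cv2.cvtColor(im,cv2.COLOR_BGR2HSV)
    for n,lo,hi in(("purple",(125,80,40),(150,255,255)),("pink",(160,60,120),(176,200,255)),("red",(177,200,90),(180,255,255)),("green",(50,60,40),(90,255,255))):
        m=cv2.inRange(h,lo,hi);k,_,st,c=cv2.connectedComponentsWithStats(m)
        print(f,n,[(st[i].tolist(),c[i].round().tolist()) for i in range(1,k) if st[i,4]>25])
E
```

```text
side0 purple [([281, 268, 13, 32, 209], [287.0, 281.0])]
side0 pink [([266, 356, 8, 8, 28], [269.0, 359.0]), ([305, 356, 15, 21, 98], [312.0, 365.0]), ([263, 364, 13, 12, 49], [270.0, 370.0])]
side0 red []
side0 green [([281, 226, 2, 19, 38], [282.0, 235.0]), ([293, 227, 4, 19, 32], [294.0, 236.0]), ([287, 228, 3, 19, 37], [288.0, 237.0]), ([45, 300, 49, 84, 584], [69.0, 343.0]), ([81, 303, 40, 81, 351], [100.0, 344.0])]
l purple [([290, 292, 47, 13, 237], [316.0, 298.0])]
l pink [([305, 365, 11, 13, 52], [309.0, 370.0]), ([297, 372, 8, 8, 29], [301.0, 375.0])]
l red []
l green [([281, 226, 2, 19, 38], [282.0, 235.0]), ([293, 227, 4, 19, 33], [294.0, 236.0]), ([287, 228, 3, 19, 38], [288.0, 237.0]), ([45, 300, 49, 84, 586], [69.0, 343.0]), ([81, 303, 40, 81, 350], [100.0, 345.0])]
```

```bash
python3 g.py; python3 -c "
from bench import r
print(r.hand_in())"
```

```text
clock 20.85 tcp [ 0.502  -0.0971  0.1556] F [ 6.4123  2.3518 24.031 ] w 0.02153064536514966 gf 72.79224157333374
tool axes
 [[-0.9996 -0.0239  0.0178]
 [-0.0239  0.9997  0.001 ]
 [-0.0178  0.0006 -0.9998]]
the job is handed in; nothing more can be done
None
```

I handed the job in at about 21 s: the pin is seated, the catch is flipped to about 1.3–1.45 rad, and the lever is held at its stop; however, the purple look-alike toppled and the pink ones shifted, probably knocked by an arm link (the red one was not checked), and I did not put them back.

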